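# Latch the blade pen's gate

## Task

The blue gate of the blade pen on the leatherworker's bench stands parked open. Lift its drop bar over the red tooth of the parking ledge, swing the gate shut gently against the spring pad of the catch, and let the bar down fully home behind the catch's red tooth so that the gate stays latched when you let go. The catch is light and not always in the same spot, so feel for it and force nothing; leave the pot, the spool and the bottle where they stand.

Things in the scene. Friction and masses are not known exactly. Their poses are not given: they have to be found in the camera images.
- pen: Fixed grey knife tray with a gate in front. Origin at the foot of the gate's upright hinge axis, on the bench (z = 0). The closed gate lies along the pen's -y and opens towards its -x (clockwise from above). The tray lies at +x: x 15 to 250 mm, y 18 to -218 mm, 85 mm high.
- ledge (a point): Middle of the top of the steel parking ledge, fixed to the pen, 115 mm high, 238 mm from the hinge axis. It spans 215 to 262 mm from that axis and gate angles 0.83 to 1.35 rad; a red square tooth 8 mm thick stands 14 mm above it at gate angle 0.87 to 0.90, and keeps the gate from closing while the bar lies on the ledge.
- catch_nominal (a point): Mark fixed to the PEN, axes as the pen's, at pen (0, -235, 115 mm): where the nose's underside would rest if the catch were at mid-slot. The real catch is screwed down anywhere from 40 mm nearer (-x) to 40 mm further (+x), unmeasured: find it by feel. Its notch floor is 115 mm high; in front (-x) a red tooth, 8 mm thick, 9 mm wide, top 129 mm high; behind it the pad.
- pad_nominal (a point): Mark fixed to the PEN, at pen (4.5, -235, 155 mm): face of the catch's upright black spring pad (a round bar, 10 mm thick, 118 to 190 mm high) at mid-slot. The raised nose meets it about as it comes past the tooth: push on to 5 to 8 N at the nose and hold while lowering the bar. It yields 1 mm per 1.8 N, solid after 5 mm; over 16 N on the nose breaks it. Released, it eases the bar back to the tooth.
- gate (a joint): Blue gate about its upright hinge, rad: 0 = closed along the pen's -y, positive = open towards the pen's -x; limits -0.3 and 1.28; parked start 0.95 to 1.2. Latched it reads -0.18 to +0.18, depending on the catch. Frame 195 mm long, 95 mm high, clear panel. Hinge friction about 0.06 N m; it stays where it is left.
- drop_bar (a joint): Steel drop bar, rad: 0 = level (on the ledge, or fully home on the notch floor), positive = nose raised. Over +0.07 clears either tooth; lying on top of a tooth reads about +0.07; unsupported it droops to -0.09; limit 0.7. Pivot on the gate, 40 mm from the gate's hinge axis, 125 mm high. Bar 8 mm thick, 20 mm tall, about 0.38 kg; its weight seats it, no pressing down.
- knob (a point): Grip point of the black upright round knob on top of the bar, 20 mm diameter, 48 mm high, standing on the bar's top edge. This point is on the knob's axis 18 mm under its top; with the bar level it is 165 mm above the bench, 170 mm from the gate's hinge axis, thus 130 mm out from and 40 mm above the bar's pivot. Take it from above; lifting it turns the bar about its pivot, pushing it sideways swings the gate.
- bar_nose: The yellow end of the drop bar that goes into the notch: 8 mm thick, 47 mm long along the bar, 20 mm tall; origin at its middle, 238.5 mm from the gate's hinge axis (198.5 mm from the bar's pivot), 125 mm high when the bar is level.
- glue_pot: Bystander: white jar with a red cap, 60 mm diameter, 75 mm tall, origin under its centre.
- spool: Bystander: thread spool, orange with white flanges, 48 mm diameter, 50 mm tall, origin under its centre.
- edge_paint: Bystander: blue bottle with a black cap, 44 mm diameter, 90 mm tall, origin under its centre.

How it is judged:
By the outcome, as a careful person would: the job done as asked, in the order asked, and still so for the second after the job is handed in, with the robot touching nothing.
It also fails if it takes over 64 s, if anything falls off the work surface, if the arm or the gripper's body presses on something with over 40 N, if the wrist force passes 120 N, or if a joint passes its speed limit or range.

## Robot

A 6-joint arm with a two-finger parallel gripper is mounted at the origin on the work surface. World frame = base frame: x ahead of the robot, y to its left, z up, the work surface at z = 0. Lengths are in mm, angles in rad, forces in N, time in s.
With the tool pointing down it reaches from about 275 to 825 mm from the base axis. Payload 5.2 kg.
Tool frame: the origin (TCP) lies on the centre line of the jaws, within the pads' length; the fingertips stand 22 mm ahead of it and the grasp point (between the pads) lies 3 mm ahead of it; x points along the fingers, z is the direction in which the jaws open and shut, and the axes are right-handed (so a half turn about x gives the same grasp; the last joint's range is limited). The gripper opens to 93 mm and grips with 3 to 60 N. Pads are 15 mm wide; open, the fingers measure 128 mm over their backs; the gripper's body (75 mm by 188 mm) begins 65 mm behind the grasp point.
Start: joints at [1.139, 0.259, 1.535, -0, 1.348, -0.203], TCP at [124.722, 535.677, 240.653] pointing down, gripper open.
Joint ranges: [-3.14, 3.14], [-0.91, 2.08], [0.19, 2.58], [-1.22, 4.36], [0.22, 2.71], [-3.12, 3.12]. Speed limits (rad/s): [2.57, 2.57, 3.14, 3.14, 3.14, 3.14].

## Interface

Orientations are given as a unit quaternion [w, x, y, z].
In Python, from plant import robot gives the robot as it stands.
- The arm moves only by the tool drive_tool, never from a script. Its argument "rows" is a list that holds one entry, the list of rows, each a list of 5 numbers: the shift along the tool's x, y, z in cm, then the turn about the tool's x in degrees, then the finger opening in cm, from 0 to 9.3. In form: [[[tx, ty, tz, twist, grip], ...]]. A call has 1 to 8 rows; each row shifts and turns the commanded pose from where the row before left it, along the tool's axes as they then stand; what a row does not reach is not made up. A row lasts 1/8 s, in which the tool goes at most 62.5 mm and 10.7 degrees, less where a joint would pass 70% of its speed; a pose out of reach is approached as far as the arm can. A call is refused whole if a number of a shift passes 6.25 or a number of a turn 10.7, either way. A call with a gripper value outside its range is refused whole. The fingers move at their own pace and stop on an object; "force" is the grip in N (left out, the last holds). Time passes only in rows, so rows that do not move let the fingers close. It gives the time, the measured TCP pose, the force and the opening at its end, in the units of the state.
- robot.observe(): the state, without advancing time (a new reading comes with each control period).
- robot.grab_frame(name): name is "scene" or "top" or "wrist"; returns a dict with "image" (384x512x3 uint8, red, green, blue), "range_z" (384x512 float32, mm along the optical axis (not along the pixel's ray), 0 where there is no reading), "fx", "fy", "cx", "cy" (pixels), "extrinsics" (4x4, takes a point from world to camera coordinates); the wrist camera has in their place "T_tool_cam" (4x4, takes a point from camera to tool coordinates, whose origin is the TCP and whose axes are the tool frame's). Camera axes: x right, y down, z forward; pixel columns grow to the right and rows downward; lengths in mm; the calibration is good to about 2 mm. A picture is of the moment at which its call begins: read the wrist's pose just before it.
- robot.close_job(): hands the job in, once; it reports no verdict.
The state is a dict: "clock": time; "joint_positions": joint angles; "qd": joint speeds; "joint_torque": joint torques, N m; "position": TCP position; "tcp_rot": TCP orientation; "contact_force": force on the tool from outside, world axes, zero at the start; "ft_torque": the same for the moment, N m; "opening": finger opening in mm.
Only numpy, scipy, OpenCV 4.12 (cv2) and the standard library are available. Lean on these libraries where they do the work, as an engineer would, in place of code of your own. Each camera call takes 0.05 s, during which the arm holds its last target. There are 200 camera calls.

## Working session

There is one attempt and no reset: what is moved stays moved. The work goes in short steps, Python scripts to look and compute and a tool call to move; the robot and the scene stay as the last step left them, time stands still between calls to the robot, and variables do not carry over. Pictures are saved under pics/ and viewed, about 8 in all and at most 12, crops included, and the job is handed in when it is done.

Besides the shell and the picture viewer there is one more tool, called after "Call:" by a JSON object that holds its "api" and its "payload", one argument or row to a line. drive_tool: Moves the arm, as the interface text tells. Its arguments: {"type":"object","properties":{"rows":{"type":"array"},"force":{"type":"number"}},"required":["rows"]}

```bash
mkdir -p pics; cat > h.py <<'E'
import numpy as np, cv2
from plant import robot
def grab(n):
    s=robot.observe(); f=robot.grab_frame(n); f['s']=s; return f
def save(f,name): cv2.imwrite('pics/'+name,cv2.cvtColor(f['image'],cv2.COLOR_RGB2BGR))
def R(q):
    from scipy.spatial.transform import Rotation as Ro
    return Ro.from_quat([q[1],q[2],q[3],q[0]]).as_matrix()
def pts(f):
    "world points for every pixel by depth"
    z=f['range_z'].astype(float); v,u=np.mgrid[:384,:512]
    P=np.stack([(u-f['cx'])/f['fx']*z,(v-f['cy'])/f['fy']*z,z],-1)
    if 'extrinsics' in f: E=np.linalg.inv(np.array(f['extrinsics']))
    else:
        T=np.eye(4);T[:3,:3]=R(f['s']['tcp_rot']);T[:3,3]=f['s']['position'];E=T@np.array(f['T_tool_cam'])
    return P@E[:3,:3].T+E[:3,3]
E
python3 - <<'E'
from h import *
s=robot.observe();print(s); print(R(s['tcp_rot']).round(3))
a=grab('scene');b=grab('top')
save(a,'s0.png');save(b,'t0.png')
cv2.imwrite('pics/st0.png',cv2.cvtColor(np.vstack([a['image'],b['image']])[:, :],cv2.COLOR_RGB2BGR))
np.savez('st.npz',s=pts(a),t=pts(b))
E
```

```text
{'clock': 0.0, 'joint_positions': array([ 1.13922297e+00,  2.59335944e-01,  1.53608065e+00,  1.36076050e-05,
        1.34798900e+00, -2.02831175e-01]), 'qd': array([ 0.00017322, -0.00109647, -0.00232204, -0.00084269,  0.00043348,
       -0.00061649]), 'joint_torque': array([-1.19418393e-03, -4.37302959e+01, -2.84003770e+01,  7.17538618e-02,
        4.14832227e-02, -1.73855092e-04]), 'position': array([124.48778713, 535.20845924, 239.82244717]), 'tcp_rot': array([ 0.55322066, -0.43995647,  0.55436888,  0.43938633]), 'contact_force': array([0.40455793, 0.54383701, 0.38485357]), 'ft_torque': array([ 0.01738368, -0.01857676,  0.00712235]), 'opening': 93.06980070242187}
[[-0.001 -0.974  0.227]
 [-0.002  0.227  0.974]
 [-1.     0.    -0.002]]
```

View pics/s0.png

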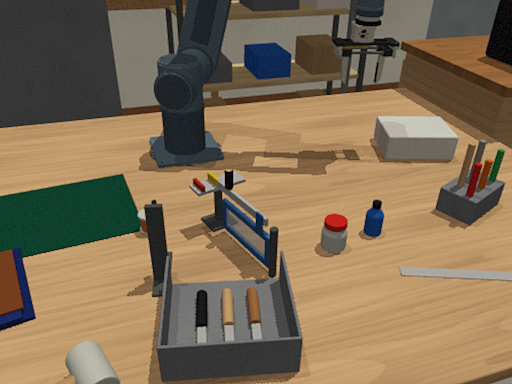

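View pics/t0.png

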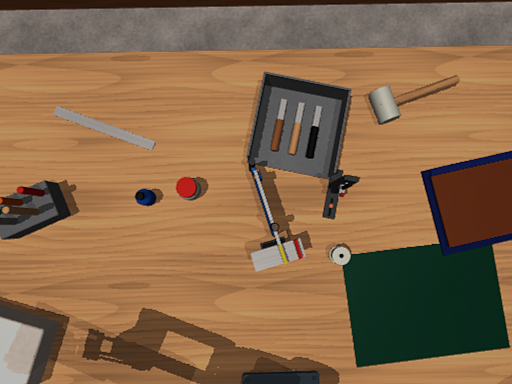

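The scene view shows the gate open with its knob at (229,178). In the top view the hinge is at about (252,162), the knob at (275,228), the ledge with yellow nose and red tooth at (280–298,250), and the catch with a red tooth near (343,188).

```bash
python3 - <<'E'
from h import *
d=np.load('st.npz')
for k,n in(('s','s0'),('t','t0')):
    im=cv2.imread(f'pics/{n}.png');h=cv2.cvtColor(im,cv2.COLOR_BGR2HSV).astype(int);P=d[k]
    H,S,V=h[...,0],h[...,1],h[...,2]
    print(k)
    for nm,m in dict(red=((H<6)|(H>174))&(S>150)&(V>90),yel=(H>23)&(H<33)&(S>180)&(V>120),blue=(H>100)&(H<125)&(S>120)&(V>70)).items():
        N,L,st,c=cv2.connectedComponentsWithStats(m.astype(np.uint8))
        for i in range(1,N):
            if st[i,4]>6:
                q=P[L==i];print(nm,st[i],np.median(q,0).round(),q.min(0).round(),q.max(0).round())
P=d['t']
def plane(lo,hi,c0,c1,r0,r1):
    sub=P[r0:r1,c0:c1].reshape(-1,3);return sub[(sub[:,2]>lo)&(sub[:,2]<hi)]
# tray rim
im=cv2.imread('pics/t0.png')
t=plane(78,92,235,365,60,185); b=cv2.boxPoints(cv2.minAreaRect(t[:,:2].astype(np.float32)));print('tray',len(t),b.round(1))
# tall stuff: near knob and catch
for nm,a in dict(gate=(235,320,150,285),catch=(315,365,165,225)).items():
    q=plane(90,260,*a);
    for lo in range(90,240,10):
        w=q[(q[:,2]>=lo)&(q[:,2]<lo+10)]
        if len(w)>2:print(nm,lo,len(w),w.mean(0).round(),w.min(0).round(),w.max(0).round())
b=cv2.imread('pics/t0.png')[140:290,235:375];cv2.imwrite('pics/c0.png',cv2.resize(b,None,fx=5,fy=4.0,interpolation=cv2.INTER_CUBIC)[:600])
E
```

```text
s
red [467 162  15  35 211] [599. 608. 116.] [586. 602.  67.] [605. 616. 161.]
red [193 179  12   9  37] [443. -44. 128.] [420. -52. 124.] [463. -35. 131.]
red [325 214  22  18 311] [609. 232.  74.] [ 578. -215.   57.] [1371.  261.  681.]
yel [208 172  11   8  30] [429.  -6. 134.] [408. -14. 131.] [448.   2. 137.]
blue [ 245   43   46   36 1346] [-1219.   725.  -110.] [-1493.  -215.  -209.] [1371.  852.  681.]
blue [222 199  34  29 148] [541.  27.  95.] [474.   3.  90.] [600.  47.  98.]
blue [364 208  20  28 430] [595. 344.  41.] [ 569. -215.    0.] [1371.  367.  681.]
blue [256 212   7   5  14] [623.  44. 141.] [614.  40. 139.] [632.  47. 143.]
blue [226 225  39  35  84] [570.  34.  28.] [487.   8.  23.] [633.  55.  31.]
blue [262 230   8  10  35] [635.  56.  95.] [620.  50.  90.] [648.  62. 103.]
blue [  0 248  35  77 734] [ 584. -440.    9.] [ 407. -469.    5.] [1371. -215.  681.]
t
red [176 177  21  20 320] [600. 235.  74.] [576. 212.  -1.] [637. 261.  78.]
red [ 17 187   7   7  38] [593. 611. 158.] [495.  62. 155.] [ 599.  619. 1031.]
red [341 193   4   3  11] [ 569. -156.  128.
[... 1593 characters left out ...]
5.] [ 566. -155.  100.] [ 606. -146.  110.]
catch 110 41 [ 582. -155.  115.] [ 565. -163.  111.] [ 603. -145.  120.]
catch 120 27 [ 581. -153.  126.] [ 564. -161.  120.] [ 609. -145.  130.]
catch 130 13 [ 593. -153.  135.] [ 581. -161.  130.] [ 606. -146.  139.]
catch 140 16 [ 595. -153.  146.] [ 582. -176.  140.] [ 609. -146.  150.]
catch 150 16 [ 592. -155.  155.] [ 581. -164.  151.] [ 605. -146.  158.]
catch 160 15 [ 595. -155.  164.] [ 583. -174.  160.] [ 607. -145.  169.]
catch 170 21 [ 593. -157.  174.] [ 581. -175.  170.] [ 608. -145.  179.]
catch 180 87 [ 597. -161.  188.] [ 582. -177.  180.] [ 608. -145.  190.]
catch 190 17 [ 597. -163.  191.] [ 584. -177.  190.] [ 607. -150.  193.]
```

View pics/c0.png

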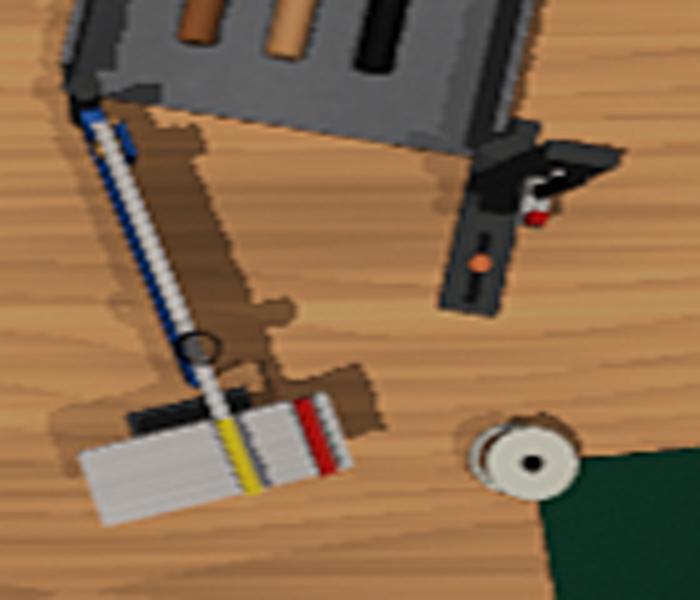

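Call:
{"api": "drive_tool", "payload": {
  "rows": [
    [[0,-3.1,-2.7,0,9.3],[0,-3.1,-2.7,0,9.3],[0,-3.1,-2.7,0,9.3],[0,-3.1,-2.7,0,9.3],[0,-3.1,-2.7,0,9.3],[0,-3.1,-2.7,0,9.3],[0,-3.1,-2.7,0,9.3],[0,-3.1,-2.7,0,9.3]]
  ]
}}

```text
clock: 1.1
position: [317.6, 267.9, 240.5]
tcp_rot: [0.554, -0.44, 0.554, 0.44]
contact_force: [0.9, 0.5, 0.7]
opening: 93.0
```

Call:
{"api": "drive_tool", "payload": {
  "rows": [
    [[0,-3.1,-2.7,0,9.3],[0,-3.1,-2.7,0,9.3],[0,-3.1,-2.7,0,9.3],[0,-3.1,-2.7,0,9.3],[0,-3.1,-2.7,0,9.3],[0,-3.1,-2.7,0,9.3],[0,-3.1,-2.7,0,9.3],[0,-1.2,-1.2,0,9.3]]
  ]
}}

```text
clock: 2.1
position: [495.4, 19.7, 240.1]
tcp_rot: [0.554, -0.439, 0.554, 0.439]
contact_force: [-0.4, 0.3, 0.0]
opening: 92.7
```

Call:
{"api": "drive_tool", "payload": {
  "rows": [
    [[0,0,0,-9.9,9.3],[0,0,0,-9.9,9.3],[0,0,0,-9.9,9.3],[0,0,0,0,9.3]]
  ]
}}

```text
clock: 2.6
position: [494.1, 22.0, 240.5]
tcp_rot: [0.423, -0.566, 0.423, 0.567]
contact_force: [-0.2, -0.0, -0.3]
opening: 92.9
```

```bash
python3 - <<'E'
from h import *
w=grab('wrist');s=w['s'];print(s['clock'],s['position'],R(s['tcp_rot']).round(3),s['joint_positions'].round(2),s['contact_force'])
save(w,'w0.png');P=pts(w);np.save('w0.npy',P)
z=P[...,2]
m=(w['range_z']>0)&(abs(z-183)<5)&(np.hypot(P[...,0]-493,P[...,1]-17)<30)
v,u=np.nonzero(m);q=P[m];print('knobtop',m.sum(),q.mean(0),q.min(0),q.max(0),u.min(),u.max(),v.min(),v.max())
h=cv2.cvtColor(w['image'],cv2.COLOR_RGB2HSV).astype(int)
y=(h[...,0]>23)&(h[...,0]<33)&(h[...,1]>180)&(h[...,2]>90)&(abs(z-135)<6)
if y.sum():
    q=P[y];print('yel',y.sum(),q.mean(0),cv2.minAreaRect(q[:,:2].astype(np.float32)))
E
```

```text
2.6 [494.14853058  21.9879843  240.49270865] [[-0.001 -0.959 -0.285]
 [ 0.    -0.285  0.959]
 [-1.     0.001  0.001]] [-0.18  0.16  1.66  0.    1.32 -2.04] [-0.16293966 -0.02009982 -0.34790052]
knobtop 247 [489.47344454  14.84179345 180.15337277] [482.118479     5.77437981 178.00483659] [501.88130601  25.03974018 183.34952807] 233 263 198 227
yel 558 [426.28860646  -4.91022374 133.67152791] ((426.301025390625, -4.906743049621582), (45.24195861816406, 6.399274826049805), 17.134931564331055)
```

View pics/w0.png

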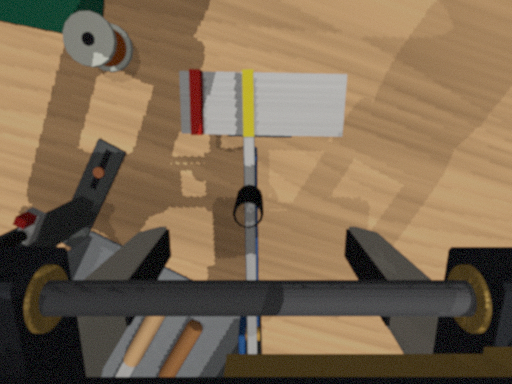

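The wrist view shows the knob at (248,207), centred between the jaws. Joint 6 would run out of range while closing, so I'll turn the tool half round first.

Call:
{"api": "drive_tool", "payload": {
  "rows": [
    [[0,0,0,10.6,6],[0,0,0,10.6,6],[0,0,0,10.6,6],[0,0,0,10.6,6],[0,0,0,10.6,6],[0,0,0,10.6,6],[0,0,0,10.6,6],[0,0,0,10.6,6]]
  ]
}}

```text
clock: 3.65
position: [494.4, 21.7, 240.6]
tcp_rot: [0.695, -0.13, 0.695, 0.13]
contact_force: [-0.8, 1.2, 0.0]
opening: 59.7
```

Call:
{"api": "drive_tool", "payload": {
  "rows": [
    [[0,0,0,10.6,6],[0,0,0,10.6,6],[0,0,0,10.6,6],[0,0,0,10.6,6],[0,0,0,10.6,6],[0,0,0,10.6,6],[0,0,0,10.6,6],[0,0,0,10,6]]
  ]
}}

```text
clock: 4.65
position: [494.4, 21.7, 240.6]
tcp_rot: [0.603, 0.369, 0.603, -0.369]
contact_force: [0.1, -0.9, 0.1]
opening: 59.6
```

Call:
{"api": "drive_tool", "payload": {
  "rows": [
    [[0,-0.17,0.29,10.3,6],[0,-0.17,0.29,0,6],[0,0,0,0,6]]
  ]
}}

```text
clock: 5.03
position: [493.6, 14.7, 240.6]
tcp_rot: [0.57, 0.419, 0.57, -0.419]
contact_force: [0.9, -0.5, -1.1]
opening: 60.3
```

```bash
python3 - <<'E'
from h import *
s=robot.observe();print(s['clock'],s['position'],R(s['tcp_rot']).round(3),s['joint_positions'].round(2),s['contact_force'],s['ft_torque'],s['opening'])
w=grab('wrist');P=pts(w);m=(w['range_z']>0)&(abs(P[...,2]-182.5)<2)&(np.hypot(P[...,0]-493,P[...,1]-16)<14)
q=P[m];print(m.sum(),q.mean(0),q.min(0),q.max(0))
E
```

```text
5.025 [493.61468168  14.70455618 240.61596906] [[-0.     0.954  0.299]
 [ 0.     0.299 -0.954]
 [-1.    -0.    -0.   ]] [-0.2   0.16  1.66  0.    1.32  1.07] [ 0.87273957 -0.48309405 -1.09301839] [-0.02888394  0.16610114  0.00192177] 60.32990294595505
86 [494.6248479   15.53961393 181.29953136] [483.56990216   6.54995976 180.50246169] [500.70824168  23.86376143 182.85639808]
```

Call:
{"api": "drive_tool", "payload": {
  "rows": [
    [[1.5,0,0,0,6],[1.5,0,0,0,6],[1.5,0,0,0,6],[1.5,0,0,0,6],[1.2,0,0,0,6],[0,0,0,0,6]]
  ]
}}

```text
clock: 5.82
position: [493.1, 14.8, 167.5]
tcp_rot: [0.569, 0.419, 0.57, -0.42]
contact_force: [0.1, -0.4, 0.5]
opening: 59.6
```

Call:
{"api": "drive_tool", "payload": {
  "rows": [
    [[0,0,0,0,3],[0,0,0,0,2.5],[0,0,0,0,2],[0,0,0,0,1.5],[0,0,0,0,1.5],[0,0,0,0,1.5]]
  ],
  "force": 20
}}

```text
clock: 6.58
position: [493.8, 14.9, 168.9]
tcp_rot: [0.569, 0.419, 0.569, -0.419]
contact_force: [-1.0, 0.4, 2.1]
opening: 19.4
```

Call:
{"api": "drive_tool", "payload": {
  "rows": [
    [[-0.4,0.1,0,0,1.5],[-0.4,0.13,0,0,1.5],[-0.4,0.13,0,0,1.5],[-0.4,0.15,0,0,1.5],[0,0,0,0,1.5]]
  ]
}}

```text
clock: 7.2
position: [499.0, 16.3, 185.0]
tcp_rot: [0.57, 0.419, 0.569, -0.419]
contact_force: [3.9, 1.3, -5.6]
opening: 19.4
```

```bash
python3 - <<'E'
from h import *
f=grab('scene');s=f['s'];print(s['clock'],s['position'],s['contact_force'],s['ft_torque'],s['opening'])
P=pts(f);h=cv2.cvtColor(f['image'],cv2.COLOR_RGB2HSV).astype(int)
y=(h[...,0]>23)&(h[...,0]<33)&(h[...,1]>180)&(h[...,2]>90);y[:150]=0;y[220:]=0;y[:,:170]=0;y[:,280:]=0
q=P[y];print(y.sum(),np.median(q,0))
cv2.imwrite('pics/s1.png',cv2.cvtColor(cv2.resize(f['image'][100:300,120:320],None,fx=3,fy=3,interpolation=cv2.INTER_CUBIC),cv2.COLOR_RGB2BGR))
E
```

```text
7.2 [499.01981948  16.26533437 184.95098936] [ 3.87591154  1.28496251 -5.64472115] [ 0.14441347 -0.2512868   0.04803114] 19.372371213290744
42 [428.44418223  -7.636059   158.44502874]
```

View pics/s1.png

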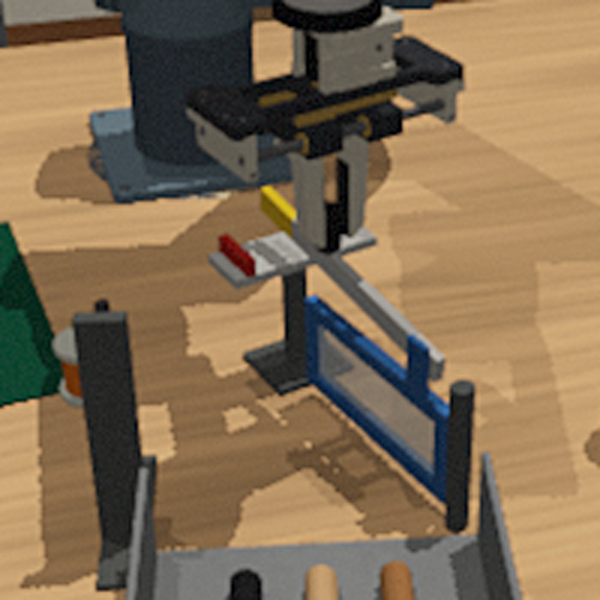

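The bar is raised: the nose is about 24 mm up, clear of the red tooth. Next I swing along the arc.

Call:
{"api": "drive_tool", "payload": {
  "rows": [
    [[0,0.12,0.57,-2,1.5],[0,0.04,1.14,-4,1.5],[0,0.04,1.14,-4,1.5],[0,0.04,1.14,-4,1.5],[0,0.01,0.57,-2,1.5],[0,0,0,0,1.5]]
  ]
}}

```text
clock: 8.0
position: [518.6, -25.0, 184.5]
tcp_rot: [0.622, 0.336, 0.623, -0.336]
contact_force: [-0.1, 0.2, -3.6]
opening: 19.3
```

```bash
cat > st.py <<'E'
from h import *
s=robot.observe();p=s['position'];M=R(s['tcp_rot']);F=np.array(s['contact_force'])
d=p[:2]-[655.5,64.4];a=np.arctan2(d[1],d[0])%6.2832
print('t',s['clock'],'pos',p.round(1),'r',np.hypot(*d).round(1),'gate',(4.4987-a).round(3),'toolz-closing deg',(np.degrees(np.arctan2(M[1,2],M[0,2])-a-np.pi/2)%360).round(1))
print('F tool x,y,z',(M.T@F).round(1),'j6',s['joint_positions'][5].round(2),'open',s['opening'].round(1))
E
python3 st.py
```

```text
t 8.0 pos [518.6 -25.  184.5] r 163.5 gate 0.778 toolz-closing deg 0.1Traceback (most recent call last):
  File "st.py", line 5, in <module>
    print('F tool x,y,z',(M.T@F).round(1),'j6',s['joint_positions'][5].round(2),'open',s['opening'].round(1))
                                                                                       ^^^^^^^^^^^^^^^^^^
AttributeError: 'float' object has no attribute 'round'
```

Call:
{"api": "drive_tool", "payload": {
  "rows": [
    [[0,0.01,0.57,-2,1.5],[0,0.04,1.14,-4,1.5],[0,0.04,1.14,-4,1.5],[0,0.04,1.14,-4,1.5],[0,0.04,1.14,-4,1.5],[0,0.04,1.14,-4,1.5],[0,0.02,0.86,-3,1.5],[0,0,0,0,1.5]]
  ]
}}

```text
clock: 9.0
position: [569.6, -74.2, 184.5]
tcp_rot: [0.68, 0.193, 0.68, -0.194]
contact_force: [-1.2, -0.5, -3.1]
opening: 19.8
```

```bash
sed -i "s/s\['opening'\].round(1)/round(s['opening'],1)/" st.py; python3 st.py; python3 - <<'E'
from h import *
f=grab('top');P=pts(f);save(f,'t1.png')
c=P[160:230,310:370].reshape(-1,3);q=c[(c[:,2]>182)&(c[:,2]<194)]
E=np.array([655.5,64.4]);X=np.array([.977,-.212]);Y=np.array([.212,.977])
r=q[:,:2]-E;a=r@X;b=r@Y;k=b<-225;print('pad top x',k.sum(),a[k].min(),a[k].max(),np.c_[a,b][k].round(0)[:40:3].tolist())
cv2.imwrite('pics/c1.png',cv2.cvtColor(cv2.resize(f['image'][140:240,280:400],None,fx=6,fy=6,interpolation=cv2.INTER_CUBIC),cv2.COLOR_RGB2BGR))
E
```

```text
t 9.0 pos [569.6 -74.2 184.5] r 163.0 gate 0.341 toolz-closing deg 0.0
F tool x,y,z [ 3.1 -1.  -0.8] j6 0.23 open 19.8Traceback (most recent call last):
  File "<stdin>", line 5, in <module>
    return umr_minimum(a, axis, None, out, keepdims, initial, where)
ValueError: zero-size array to reduction operation minimum which has no identity
```

Call:
{"api": "drive_tool", "payload": {
  "rows": [
    [[0,0.01,0.43,-1.5,1.5],[0,0.01,0.43,-1.5,1.5],[0,0.01,0.43,-1.5,1.5],[0,0,0.28,-1,1.5],[0,0,0.28,-1,1.5],[0,0,0.28,-1,1.5],[0,0,0,0,1.5]]
  ]
}}

```text
clock: 9.93
position: [589.0, -84.1, 184.7]
tcp_rot: [0.692, 0.148, 0.691, -0.148]
contact_force: [-1.0, -2.9, -2.5]
opening: 19.7
```

```bash
python3 st.py
```

```text
t 9.925 pos [589.  -84.1 184.7] r 162.7 gate 0.207 toolz-closing deg 359.9
F tool x,y,z [ 2.5 -3.1  0.3] j6 0.09 open 19.7
```

Call:
{"api": "drive_tool", "payload": {
  "rows": [
    [[0,-0.1,0.14,-0.5,1.5],[0,0,0.14,-0.5,1.5],[0,0,0.14,-0.5,1.5],[0,0,0.14,-0.5,1.5],[0,0,0,0,1.5]]
  ]
}}

```text
clock: 10.55
position: [593.8, -86.3, 184.5]
tcp_rot: [0.694, 0.136, 0.694, -0.136]
contact_force: [2.7, 4.4, -5.0]
opening: 19.6
```

```bash
python3 st.py
```

```text
t 10.55 pos [593.8 -86.3 184.5] r 162.9 gate 0.175 toolz-closing deg 0.1
F tool x,y,z [5.  5.  0.9] j6 0.06 open 19.6
```

Call:
{"api": "drive_tool", "payload": {
  "rows": [
    [[0,0.06,0.14,-0.5,1.5],[0,0,0.14,-0.5,1.5],[0,0,0,0,1.5],[0,0,0,0,1.5]]
  ]
}}

```text
clock: 11.05
position: [596.4, -87.3, 184.6]
tcp_rot: [0.695, 0.13, 0.695, -0.13]
contact_force: [2.2, 4.6, -6.3]
opening: 19.3
```

```bash
python3 st.py;python3 st.py
```

```text
t 11.05 pos [596.4 -87.3 184.6] r 162.8 gate 0.158 toolz-closing deg 0.1
F tool x,y,z [6.3 5.1 0.3] j6 0.04 open 19.3
t 11.05 pos [596.4 -87.3 184.6] r 162.8 gate 0.158 toolz-closing deg 0.1
F tool x,y,z [6.3 5.1 0.3] j6 0.04 open 19.3
```

Call:
{"api": "drive_tool", "payload": {
  "rows": [
    [[0,0.06,0.14,-0.5,1.5],[0,0,0.14,-0.5,1.5],[0,0,0,0,1.5]]
  ]
}}

```text
clock: 11.42
position: [599.2, -88.3, 184.7]
tcp_rot: [0.696, 0.124, 0.696, -0.124]
contact_force: [0.7, 2.3, -6.1]
opening: 19.5
```

```bash
python3 st.py
```

```text
t 11.425 pos [599.2 -88.3 184.7] r 162.7 gate 0.139 toolz-closing deg 0.0
F tool x,y,z [ 6.1  2.4 -0.1] j6 0.02 open 19.5
```

Call:
{"api": "drive_tool", "payload": {
  "rows": [
    [[0,0.03,0.14,-0.5,1.5],[0,0,0.14,-0.5,1.5],[0,0,0,0,1.5]]
  ]
}}

```text
clock: 11.8
position: [601.3, -88.9, 184.7]
tcp_rot: [0.697, 0.118, 0.698, -0.118]
contact_force: [-3.5, 1.7, -2.1]
opening: 19.3
```

```bash
python3 st.py
```

```text
t 11.8 pos [601.3 -88.9 184.7] r 162.6 gate 0.126 toolz-closing deg 0.3
F tool x,y,z [ 2.1  0.5 -3.9] j6 0.01 open 19.3
```

Contact: about 2.4 N at the nose. I'll push on in small steps.

Call:
{"api": "drive_tool", "payload": {
  "rows": [
    [[0,0,0.05,-0.2,1.5],[0,0,0.05,-0.1,1.5],[0,0,0,0,1.5],[0,0,0,0,1.5]]
  ]
}}

```text
clock: 12.3
position: [601.9, -89.1, 184.7]
tcp_rot: [0.697, 0.116, 0.698, -0.116]
contact_force: [-5.2, 0.7, -1.7]
opening: 19.8
```

```bash
python3 st.py
```

```text
t 12.3 pos [601.9 -89.1 184.7] r 162.6 gate 0.122 toolz-closing deg 0.3
F tool x,y,z [ 1.7 -1.  -5.1] j6 0.0 open 19.8
```

Call:
{"api": "drive_tool", "payload": {
  "rows": [
    [[0,0,0.07,-0.2,1.5],[0,0,0.08,-0.2,1.5],[0,0,0,0,1.5],[0,0,0,0,1.5]]
  ]
}}

```text
clock: 12.8
position: [602.6, -89.3, 184.7]
tcp_rot: [0.697, 0.114, 0.699, -0.114]
contact_force: [-8.6, 1.2, -0.1]
opening: 19.5
```

```bash
python3 st.py
```

```text
t 12.8 pos [602.6 -89.3 184.7] r 162.6 gate 0.118 toolz-closing deg 0.5
F tool x,y,z [ 0.1 -1.6 -8.5] j6 -0.01 open 19.5
```

Call:
{"api": "drive_tool", "payload": {
  "rows": [
    [[0,0,0.05,-0.1,1.5],[0.2,-0.09,0,0,1.5],[0.2,-0.08,0,0,1.5],[0.2,-0.07,0,0,1.5],[0,0,0,0,1.5]]
  ]
}}

```text
clock: 13.42
position: [602.4, -91.5, 179.5]
tcp_rot: [0.697, 0.113, 0.699, -0.113]
contact_force: [-9.2, 2.6, 3.2]
opening: 19.4
```

```bash
python3 st.py
```

```text
t 13.425 pos [602.4 -91.5 179.5] r 164.7 gate 0.115 toolz-closing deg 0.4
F tool x,y,z [-3.2 -0.4 -9.6] j6 -0.01 open 19.4
```

Call:
{"api": "drive_tool", "payload": {
  "rows": [
    [[0.1,-0.04,0,0,1.5],[0.1,-0.04,0,0,1.5],[0,0,0,0,1.5]]
  ]
}}

```text
clock: 13.8
position: [602.2, -92.2, 177.7]
tcp_rot: [0.697, 0.113, 0.699, -0.113]
contact_force: [-9.2, 2.7, 5.4]
opening: 19.8
```

```bash
python3 st.py
```

```text
t 13.8 pos [602.2 -92.2 177.7] r 165.4 gate 0.114 toolz-closing deg 0.4
F tool x,y,z [-5.3 -0.3 -9.6] j6 -0.01 open 19.8
```

```bash
python3 - <<'E'
from h import *
f=grab('scene');P=pts(f)
h=cv2.cvtColor(f['image'],cv2.COLOR_RGB2HSV).astype(int)
E=np.array([655.5,64.4]);X=np.array([.977,-.212]);Y=np.array([.212,.977])
for n,m in (('yel',(h[...,0]>20)&(h[...,0]<35)&(h[...,1]>150)&(h[...,2]>60)),('red',((h[...,0]<6)|(h[...,0]>174))&(h[...,1]>140)&(h[...,2]>50))):
    m=m&(abs(P[...,0]-590)<60)&(abs(P[...,1]+150)<60)&(P[...,2]>90)
    v,u=np.nonzero(m)
    if len(u):
        q=P[m];r=q[:,:2]-E;print(n,len(u),u.min(),u.max(),v.min(),v.max(),'penx',np.percentile(r@X,[5,50,95]).round(1),'peny',np.percentile(r@Y,[5,50,95]).round(1),'z',np.percentile(q[:,2],[5,50,95]).round(1))
cv2.imwrite('pics/s2.png',cv2.cvtColor(cv2.resize(f['image'][140:290,120:290],None,fx=4.5,fy=4,interpolation=cv2.INTER_CUBIC),cv2.COLOR_RGB2BGR))
E
```

```text
yel 55 144 189 161 226 penx [-26.5 -20.4   1.7] peny [-258.4 -216.8 -179.4] z [129.5 143.7 269.1]
```

View pics/s2.png

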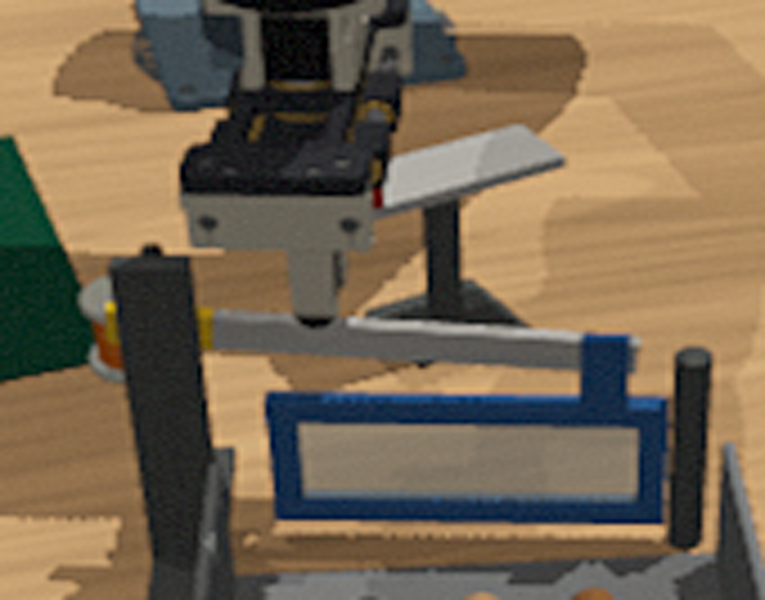

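The bar still slopes up slightly and the nose looks to be past the tooth's position, so I'll lower further while watching the force.

Call:
{"api": "drive_tool", "payload": {
  "rows": [
    [[0.1,-0.03,0,0,1.5],[0.1,-0.03,0,0,1.5],[0,0,0,0,1.5]]
  ]
}}

```text
clock: 14.22
position: [602.0, -92.9, 175.7]
tcp_rot: [0.697, 0.113, 0.699, -0.113]
contact_force: [-9.5, 2.7, 5.4]
opening: 20.0
```

```bash
python3 st.py
```

```text
t 14.225 pos [602.  -92.9 175.7] r 166.1 gate 0.114 toolz-closing deg 0.4
F tool x,y,z [-5.4 -0.5 -9.9] j6 -0.01 open 20.0
```

Call:
{"api": "drive_tool", "payload": {
  "rows": [
    [[0.15,-0.04,0,0,1.5],[0.15,-0.04,0,0,1.5],[0.1,-0.03,0,0,1.5],[0,0,0,0,1.5]]
  ]
}}

```text
clock: 14.72
position: [601.6, -94.1, 171.7]
tcp_rot: [0.697, 0.113, 0.699, -0.113]
contact_force: [-10.3, 1.6, 5.7]
opening: 20.0
```

```bash
python3 st.py
```

```text
t 14.725 pos [601.6 -94.1 171.7] r 167.4 gate 0.114 toolz-closing deg 0.4
F tool x,y,z [ -5.7  -1.8 -10.3] j6 -0.02 open 20.0
```

Call:
{"api": "drive_tool", "payload": {
  "rows": [
    [[0.1,-0.02,0,0,1.5],[0.1,-0.02,0,0,1.5],[0.05,0,0,0,1.5],[0,0,0,0,1.5]]
  ]
}}

```text
clock: 15.22
position: [601.4, -94.8, 169.3]
tcp_rot: [0.697, 0.113, 0.699, -0.113]
contact_force: [-11.2, 1.0, 6.8]
opening: 19.8
```

```bash
python3 st.py
```

```text
t 15.225 pos [601.4 -94.8 169.3] r 168.2 gate 0.114 toolz-closing deg 0.3
F tool x,y,z [ -6.8  -2.6 -11. ] j6 -0.02 open 19.8
```

Call:
{"api": "drive_tool", "payload": {
  "rows": [
    [[0.06,0,0,0,1.5],[0,0,-0.08,0,1.5],[0,0,-0.08,0,1.5],[0,0,-0.08,0,1.5],[0,0,0,0,1.5]]
  ]
}}

```text
clock: 15.85
position: [600.6, -94.7, 168.9]
tcp_rot: [0.698, 0.113, 0.698, -0.114]
contact_force: [-5.4, -1.1, 4.4]
opening: 19.4
```

```bash
python3 st.py
```

```text
t 15.85 pos [600.6 -94.7 168.9] r 168.3 gate 0.119 toolz-closing deg 0.6
F tool x,y,z [-4.4 -2.7 -4.8] j6 -0.02 open 19.4
```

Call:
{"api": "drive_tool", "payload": {
  "rows": [
    [[0,0,-0.08,0,1.5],[0,0,-0.08,0,1.5],[0,0,-0.06,0,1.5],[0,0,0,0,1.5]]
  ]
}}

```text
clock: 16.35
position: [599.7, -94.4, 168.8]
tcp_rot: [0.699, 0.113, 0.697, -0.114]
contact_force: [-2.6, -4.4, 5.1]
opening: 19.7
```

```bash
python3 st.py
```

```text
t 16.35 pos [599.7 -94.4 168.8] r 168.3 gate 0.124 toolz-closing deg 0.9
F tool x,y,z [-5.1 -5.  -1. ] j6 -0.02 open 19.7
```

Call:
{"api": "drive_tool", "payload": {
  "rows": [
    [[-0.03,-0.08,-0.03,0,1.5],[0,-0.05,-0.03,0,1.5],[0,0,0,0,1.5],[0,0,0,0,2.2],[0,0,0,0,2.6],[0,0,0,0,3.4],[0,0,0,0,5],[0,0,0,0,5]]
  ]
}}

```text
clock: 17.35
position: [597.6, -94.1, 167.7]
tcp_rot: [0.698, 0.113, 0.698, -0.113]
contact_force: [0.3, -0.0, 0.6]
opening: 48.2
```

Call:
{"api": "drive_tool", "payload": {
  "rows": [
    [[-0.7,0,0,0,6],[-1.5,0,0,0,6],[-2,0,0,0,6],[-2,0,0,0,6],[-2,0,0,0,6],[0,0,0,0,6]]
  ]
}}

```text
clock: 18.1
position: [598.9, -94.6, 252.8]
tcp_rot: [0.7, 0.113, 0.696, -0.113]
contact_force: [-1.0, 0.2, -0.4]
opening: 59.8
```

Call:
{"api": "drive_tool", "payload": {
  "rows": [
    [[-3,4,0,0,6],[-3,5,0,0,6],[-3,5,0,0,6],[-3,5,0,0,6],[0,0,0,0,6]]
  ]
}}

```text
clock: 18.73
position: [658.7, 89.8, 371.8]
tcp_rot: [0.7, 0.112, 0.697, -0.111]
contact_force: [0.1, -0.9, 0.2]
opening: 59.9
```

```bash
python3 st.py; python3 - <<'E'
from h import *
t=grab('top');f=grab('scene')
a=cv2.resize(t['image'][140:240,235:375],(560,400),interpolation=cv2.INTER_CUBIC)
b=cv2.resize(f['image'][150:290,120:290],(480,400),interpolation=cv2.INTER_CUBIC)
save({'image':cv2.resize(np.hstack([a,b]),(800,308))},'f1.png')
E_=np.array([655.5,64.4]);X=np.array([.977,-.212]);Y=np.array([.212,.977])
for k,g in(('t',t),('s',f)):
    P=pts(g);h=cv2.cvtColor(g['image'],cv2.COLOR_RGB2HSV).astype(int)
    for n,m in (('yel',(h[...,0]>20)&(h[...,0]<35)&(h[...,1]>150)&(h[...,2]>60)),('red',((h[...,0]<6)|(h[...,0]>174))&(h[...,1]>140)&(h[...,2]>50))):
        m=m&(abs(P[...,0]-590)<60)&(abs(P[...,1]+150)<60)&(P[...,2]>100)&(P[...,2]<160)
        q=P[m]
        if len(q):
            r=q[:,:2]-E_;print(k,n,len(q),'penx',np.percentile(r@X,[5,50,95]).round(1),'peny',np.percentile(r@Y,[5,50,95]).round(1),'z',np.percentile(q[:,2],[5,50,95]).round(1))
    p=P.reshape(-1,3);p=p[(abs(p[:,0]-600)<20)&(abs(p[:,1]+95)<20)&(p[:,2]>150)&(p[:,2]<200)];print('knob',len(p),p.mean(0).round(1) if len(p) else '',p.max(0).round(1) if len(p) else '')
E
```

```text
t 18.725 pos [658.7  89.8 371.8] r 25.6 gate 3.054 toolz-closing deg 169.1
F tool x,y,z [-0.2 -0.8  0.3] j6 0.28 open 59.9
t yel 62 penx [-33.6 -29.  -24.5] peny [-256.2 -235.5 -218.1] z [131.7 133.8 136.5]
t red 14 penx [-41.6 -38.1 -34.6] peny [-237.7 -233.5 -229. ] z [123.9 128.  130.6]
knob 43 [596.7 -91.7 173.4] [607.7 -84.8 183.7]
s yel 47 penx [-28.9 -24.4  -3.4] peny [-258.6 -217.2 -214.3] z [116.6 129.1 147.3]
knob 149 [606.7 -95.8 167.4] [611.  -85.1 183.2]
```

View pics/f1.png

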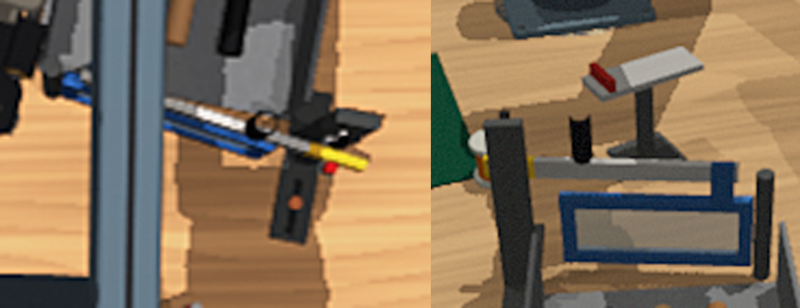

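The top view shows the yellow nose at (340,158) behind the red tooth at (330,168). In the scene view the bar is level and the gripper is clear.

```bash
python3 -c "
from plant import robot
print(robot.close_job())"
```

```text
the job is handed in; nothing more can be done
None
```

The gate is shut and latched: the drop bar is down behind the catch's red tooth, and I handed the job in at about 19 s.

- **Moves:** I gripped the knob from above and raised the nose about 24 mm. I then swung the gate over the parking tooth until I felt the catch's pad at a gate angle of about 0.13 rad. I pushed to about 6–7 N at the nose, peaking near 7.5 N. I held that while lowering the bar, then eased off, opened the gripper and backed away.
- **Latch checks after release:** The nose's top is at 133.8 mm, against 133.7 mm when it lay level on the ledge. The nose sits at pen x of about -29 mm and the red tooth in front of it at about -38 mm, so the gate reads about +0.12 rad. The tool reads no contact.
- **Doubtful or not measured:** While I lowered the bar there was an upward force of 5–6 N at the knob. I took it as friction on the pad, because it stayed nearly steady down to the floor height. I did not tug on the gate to test the latch. I did not re-measure the pot, spool and bottle, but the arm stayed well above them.

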